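# Thread the sample spacer rings onto the arbor, largest first

## Task

Put the three coloured spacer rings on the arbor stand's post in order of size: the large one at the bottom, then the medium, then the small one on top, each lying flat on the one below. Lower each ring all the way down before letting it go, do not let it drop down the post, and leave the other things on the desk where they are.

Things in the scene. Friction and masses are not known exactly. Their poses are not given: they have to be found in the camera images.
- seat (a point): arbor stand, fixed to the desk: dark grey round base plate 100 mm across and 15 mm thick with an upright bright steel post, 20 mm in diameter, in its middle. This point is on the post's axis at the top face of the base plate, where the lowest ring rests; z is up along the post. The post rises 73 mm above this point: straight for the first 60 mm, then tapering to 8 mm diameter at its top. The stand is on the mat, 3 mm above the desk.
- ring_large_c (a point): large spacer ring, blue, lying flat on the green cutting mat: outside diameter 70 mm, hole 26 mm, 20 mm thick, about 170 g. This point is its centre, half-way up (10 mm above its underside) on the axis of the hole; z is the axis of the hole. It is alike both ways up.
- ring_medium_c (a point): medium spacer ring, amber-yellow, lying flat on the green cutting mat: outside diameter 60 mm, hole 26 mm, 20 mm thick, about 130 g. This point is its centre, half-way up (10 mm above its underside) on the axis of the hole; z is the axis of the hole. It is alike both ways up.
- ring_small_c (a point): small spacer ring, red, lying flat on the green cutting mat: outside diameter 50 mm, hole 26 mm, 20 mm thick, about 90 g. This point is its centre, half-way up (10 mm above its underside) on the axis of the hole; z is the axis of the hole. It is alike both ways up.
- tape: roll of brown packing tape lying flat, 100 mm across, 76 mm hole, 24 mm high; not one of the rings. Bystander. Origin: centre of its underside.
- cup: white paper cup standing upright, 76 mm across the rim, 90 mm tall. Bystander. Origin: centre of its underside.
- mug: blue mug, 80 mm across, 95 mm tall, with handle. Bystander. Origin: centre of its underside.
- penpot: black pen pot, 76 mm across and 95 mm tall, with pens up to 165 mm. Bystander. Origin: centre of its underside.
- calculator: beige desk calculator, 150 by 100 mm, 25 mm high. Bystander. Origin: centre of its underside.
- stapler: red and black stapler, 150 by 36 mm, 60 mm high. Bystander. Origin: centre of its underside.
There are look-alikes about, which are no part of the job. There is more than one size of the part that bears ring_small_c; the job needs the smallest.

How it is judged:
On the way, in this order (a step that is already met when the one before it is completed fails the run):
1. the large ring lies on the base plate, around the post (horizontal distance between ring_large_c and seat below 0.006 m and z of ring_large_c in the frame of seat between 0.005 and 0.015 m and angle between the z axis of ring_large_c and the z axis of seat, either way round below 0.12 rad), for 0.2 s.
2. the medium ring lies on the large ring, around the post (horizontal distance between ring_medium_c and seat below 0.006 m and z of ring_medium_c in the frame of seat between 0.025 and 0.035 m and angle between the z axis of ring_medium_c and the z axis of seat, either way round below 0.12 rad), for 0.2 s.
3. the small ring lies on the medium ring, around the post (horizontal distance between ring_small_c and seat below 0.006 m and z of ring_small_c in the frame of seat between 0.045 and 0.055 m and angle between the z axis of ring_small_c and the z axis of seat, either way round below 0.12 rad), for 0.2 s.
At the end, for the whole second after the job is handed in: All three rings are around the post and at rest, flat within 0.12 rad and within 6 mm of the post's axis, the large one resting on the base plate, the medium on it and the small on top: their centres 10, 30 and 50 mm above the seat, each within 5 mm (all of step 1 and all of step 2 and all of step 3 and linear speed of each of ring_large, ring_medium, ring_small below 0.02 m/s); the robot touches nothing.
It fails at once if a ring is let drop down the post (it falls faster than 0.6 m/s there) ((horizontal distance between ring_large_c and seat below 0.012 m and z of ring_large_c in the frame of seat below 0.09 m and linear speed of ring_large above 0.6 m/s) or (horizontal distance between ring_medium_c and seat below 0.012 m and z of ring_medium_c in the frame of seat below 0.09 m and linear speed of ring_medium above 0.6 m/s) or (horizontal distance between ring_small_c and seat below 0.012 m and z of ring_small_c in the frame of seat below 0.09 m and linear speed of ring_small above 0.6 m/s)).
It fails at once if the tape, cup, mug, pen pot, calculator or stapler is pushed more than 30 mm away (distance of any of tape, cup, mug, penpot, calculator, stapler from where it was at the start of the episode above 0.03 m).
It fails at once if the cup, mug or pen pot is knocked over (angle between any of cup, mug, penpot's own z axis and vertical above 0.4 rad).
It also fails if it takes over 66 s, if anything falls off the work surface, if the arm or the gripper's body presses on something with over 40 N, if the wrist force passes 120 N, or if a joint passes its speed limit or range.

## Robot

A 6-joint arm with a two-finger parallel gripper is mounted at the origin on the work surface. World frame = base frame: x ahead of the robot, y to its left, z up, the work surface at z = 0. Lengths are in m, angles in rad, forces in N, time in s.
With the tool pointing down it reaches from about 0.425 to 0.95 m from the base axis. Payload 3.5 kg.
Tool frame: the origin (TCP) lies midway between the tips of the shut fingers; the grasp point (between the pads) lies 19 mm behind it; y points along the fingers, z is the direction in which the jaws open and shut, and the axes are right-handed (so a half turn about y gives the same grasp; the last joint's range is limited). The gripper opens to 85 mm and grips with 20 to 120 N. Pads are 22 mm wide; open, the fingers measure 114 mm over their backs; the gripper's body (76 mm by 85 mm) begins 54 mm behind the grasp point. The pads swing forward as they close: fully open they stand 13 mm farther back than shut.
Start: joints at [-1.322, 0.286, 1.577, -0, 1.279, -0.15], TCP at [0.262, -0.622, 0.208] pointing down, gripper open.
Joint ranges: [-2.77, 2.77], [-0.9, 2.22], [0.21, 2.48], [-1.53, 4.67], [0.24, 2.81], [-2.84, 2.84]. Speed limits (rad/s): [2.79, 2.79, 3.14, 3.14, 3.14, 3.14].

## Interface

Orientations are given as a unit quaternion [w, x, y, z].
In Python, from plant import robot, get_state, read_camera, sign_off gives the robot as it stands. Calls block until the motion is done:
- robot.movep(position, orientation): joint-space move of the TCP to a pose.
- robot.line_to(position, attitude=None, max_speed=0.15, max_force=None): straight line of the TCP; attitude=None keeps the orientation; max_speed is the mean speed in m/s. With max_force (N) it stops when the force on the tool has changed by that much, and returns True; else False.
- robot.movej(angles): joint-space move.
- robot.grip(opening): opening from 0.0 (shut) to 1.0 (fully open); the grip force is fixed at half the most; returns when the fingers have stopped.
- robot.dwell(seconds).
- robot.ik(position, orientation): joint angles nearest the present ones, or None.
- get_state(): the state.
- read_camera(name): name is "scene" or "top" or "wrist"; returns a dict with "color" (400x640x3 uint8, blue, green, red), "mtx" (3x3 intrinsics, pixels), "R" (3x3) and "t" (3): a world point X has camera coordinates R X + t. Camera axes: x right, y down, z forward; pixel columns grow to the right and rows downward; lengths in m; the calibration is good to about 2 mm. The wrist camera is an equidistant fisheye: a pixel r from the principal point sees the ray r / f radians off the axis. A picture is of the moment at which its call begins. There is no depth.
A pose or a line that the arm cannot do raises robot.PlanningError and nothing moves.
- sign_off(): hands the job in, once; it reports no verdict.
The state is a dict: "time": time; "q": joint angles; "joint_vel": joint speeds; "joint_torque": joint torques, N m; "eef_pos": TCP position; "tool_rot": TCP orientation; "contact_force": force on the tool from outside, world axes, zero at the start; "moment": the same for the moment, N m; "gripper_width": opening from 0.0 (shut) to 1.0 (fully open).
Only numpy, scipy, OpenCV 4.12 (cv2) and the standard library are available. Lean on these libraries where they do the work, as an engineer would, in place of code of your own. Each camera call takes 0.05 s, during which the arm holds its last target.

## Working session

There is one attempt and no reset: what is moved stays moved. The work goes in short steps, each a Python script; the robot and the scene stay as the last script left them, time stands still between calls to the robot, and variables do not carry over. Pictures are saved under pics/ and viewed, and the job is handed in when it is done.

```bash
ls; mkdir -p pics
python3 - <<'E'
from plant import robot,get_state,read_camera
import cv2,numpy as np
for n in ("scene","top","wrist"):
    c=read_camera(n); cv2.imwrite(f"pics/{n}0.png",c["color"]); print(n,np.round(c["mtx"],1).tolist(),np.round(c["R"],3).tolist(),np.round(c["t"],3))
s=get_state(); print(s)
E
```

```text
pics
scene [[461.3, 0.0, 325.5], [0.0, 461.3, 188.2], [0.0, 0.0, 1.0]] [[-0.799, 0.601, -0.004], [0.499, 0.66, -0.562], [-0.335, -0.451, -0.827]] [ 0.547 -0.17   1.583]
top [[497.4, 0.0, 330.1], [0.0, 497.4, 193.9], [0.0, 0.0, 1.0]] [[-0.007, -1.0, 0.015], [-0.999, 0.006, -0.051], [0.051, -0.015, -0.999]] [-0.157  0.575  1.603]
wrist [[309.7, 0.0, 316.2], [0.0, 309.7, 201.0], [0.0, 0.0, 1.0]] [[0.387, -0.922, -0.002], [-0.887, -0.373, 0.272], [-0.251, -0.104, -0.962]] [-0.676 -0.036  0.379]
{'time': 0.15, 'q': array([-1.32200611e+00,  2.87020458e-01,  1.57784300e+00,  1.42551694e-05,
        1.27863541e+00, -1.49996828e-01]), 'joint_vel': array([ 4.78017865e-05, -1.75408165e-03, -5.32770108e-03, -1.66749191e-03,
        5.55808524e-04, -2.02251847e-03]), 'joint_torque': array([ 2.04140313e-03, -4.06605542e+01, -2.93140465e+01, -1.17877921e-04,
        3.95944211e-03, -3.49386546e-06]), 'eef_pos': array([ 0.26199528, -0.62146769,  0.20672489]), 'tool_rot': array([ 0.14003016, -0.14008708,  0.69377013, -0.6924234 ]), 'contact_force': array([ 0.17365618,  0.1013005 , -0.516229  ]), 'moment': array([ 0.0286932 ,  0.00612526, -0.01823783]), 'gripper_width': 1.0011169807579587}
```

View pics/top0.png

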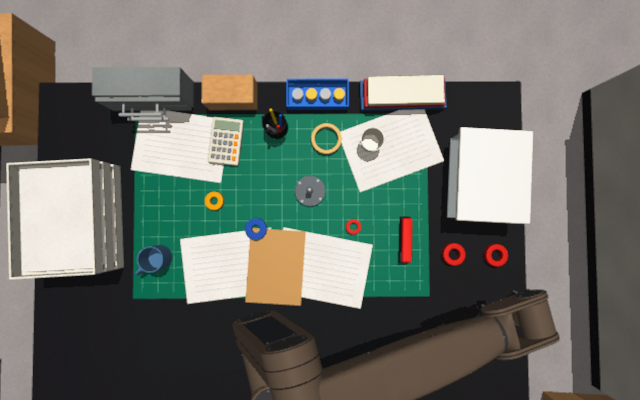

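View pics/scene0.png

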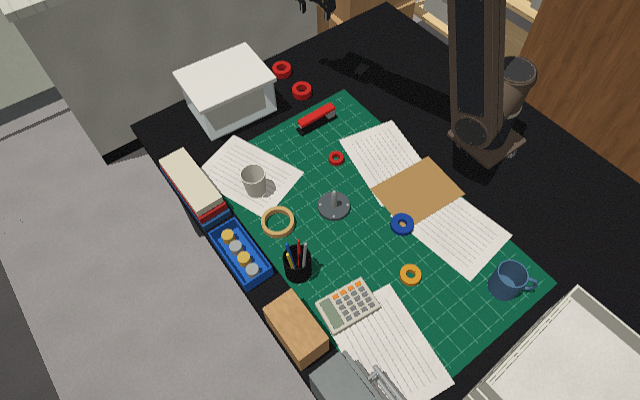

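View pics/wrist0.png

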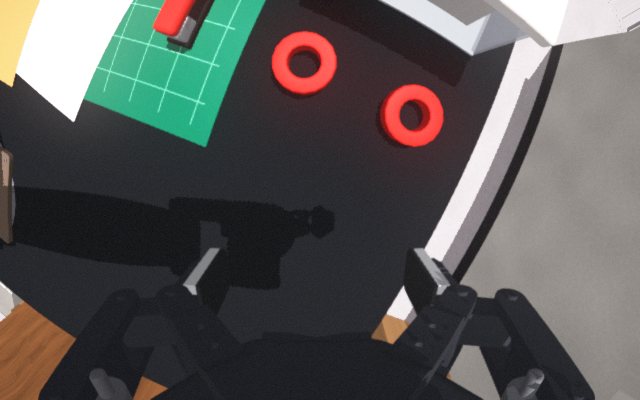

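The large blue ring is at top (256,229), the medium amber one at (214,201), and the post at (310,191). There are three red candidates: (353,227), (454,254) and (497,255). The one at (353,227) looks smallest and is on the mat. I'll check it in an enlarged crop and measure the positions.

```bash
cat > h.py <<'E'
from plant import robot,get_state,read_camera,sign_off
import cv2,numpy as np
from scipy.optimize import least_squares
from scipy.spatial.transform import Rotation as Rn
def proj(c,X,fish=False):
    P=np.asarray(X)@np.array(c["R"]).T+np.array(c["t"])
    M=np.array(c["mtx"])
    if fish:
        r=np.hypot(P[:,0],P[:,1]); th=np.arctan2(r,P[:,2]); k=th/np.maximum(r,1e-9)
        return np.c_[M[0,0]*k*P[:,0]+M[0,2],M[1,1]*k*P[:,1]+M[1,2]]
    p=P@M.T; return p[:,:2]/p[:,2:]
A=np.linspace(0,2*np.pi,72,endpoint=False)
def ring_pts(x,y,z0,d,h=.02):
    return np.vstack([np.c_[x+d/2*np.cos(A),y+d/2*np.sin(A),0*A+z] for z in (z0,z0+h)])
def cen_hull(pts):
    h=cv2.convexHull(pts.astype(np.float32)); m=cv2.moments(h)
    return np.array([m["m10"]/m["m00"],m["m01"]/m["m00"]]),m["m00"]
HSV={"blue":((108,120,60),(125,255,255)),"amber":((15,150,120),(30,255,255)),"red":((0,150,80),(8,255,255))}
def blobs(img,col):
    hsv=cv2.cvtColor(img,cv2.COLOR_BGR2HSV); m=cv2.inRange(hsv,*map(np.array,HSV[col]))
    if col=="red": m|=cv2.inRange(hsv,np.array((172,150,80)),np.array((180,255,255)))
    cs,_=cv2.findContours(m,cv2.RETR_EXTERNAL,cv2.CHAIN_APPROX_NONE)
    out=[]
    for c in cs:
        if cv2.contourArea(c)<60: continue
        out.append(cen_hull(c.reshape(-1,2))+(c,))
    return out
def loc(c,cen,z0,d,h=.02,fish=False,g=(.5,0)):
    f=lambda p: cen_hull(proj(c,ring_pts(p[0],p[1],z0,d,h),fish))[0]-cen
    r=least_squares(f,g,x_scale=.01,diff_step=1e-3); return r.x,cen_hull(proj(c,ring_pts(*r.x,z0,d,h),fish))[1]
def quat(a):
    y=np.array([0,0,-1.]);z=np.array([np.cos(a),np.sin(a),0]);x=np.cross(y,z)
    q=Rn.from_matrix(np.c_[x,y,z]).as_quat(); return q[[3,0,1,2]]
def yawnow():
    q=get_state()["tool_rot"]; m=Rn.from_quat(q[[1,2,3,0]]).as_matrix(); return m
E
python3 - <<'E'
from h import *
t=cv2.imread("pics/top0.png"); s=cv2.imread("pics/scene0.png")
cv2.imwrite("pics/crop0.png",np.vstack([cv2.resize(t[180:280,190:350],None,fx=4,fy=4),cv2.resize(t[215:265,340:500],None,fx=4,fy=4)][0:2]))
T=read_camera("top");S=read_camera("scene")
for col,d in (("blue",.07),("amber",.06),("red",.05)):
  for n,c in (("top",T),("scene",S)):
    for cen,ar,k in blobs(c["color"],col):
        x,a=loc(c,cen,.003,d); print(col,n,cen.round(1),ar,"->",x.round(4),"expected area",round(a))
print(yawnow().round(3))
E
```

```text
blue top [255.4 228.7] 317.0 -> [0.4622 0.0817] expected area 386
blue top [316.9  93.9] 1843.0 -> [ 0.9034 -0.12  ] expected area 383
blue scene [240.5 253.6] 2476.5 -> [ 0.8965 -0.1246] expected area 502
blue scene [401.8 223.9] 381.0 -> [0.4602 0.0823] expected area 455
amber top [213.7 200.3] 262.5 -> [0.5552 0.217 ] expected area 294
amber top [338.7  93.9] 75.0 -> [ 0.9032 -0.1916] expected area 285
amber top [311.2  94. ] 74.0 -> [ 0.9032 -0.1011] expected area 286
amber scene [409.9 274.5] 351.0 -> [0.5519 0.2166] expected area 405
red top [496.3 254.8] 413.5 -> [ 0.3719 -0.7005] expected area 219
red top [453.9 253.9] 405.5 -> [ 0.376  -0.5619] expected area 211
red top [352.9 226.3] 169.0 -> [ 0.4677 -0.2342] expected area 192
red top [406.2 240.1] 415.5 -> [ 0.4217 -0.4073] expected area 202
red top [365.4  93.6] 70.5 -> [ 0.904  -0.2796] expected area 203
red scene [209.1 211.2] 361.5 -> [ 0.8993 -0.3054] expected area 242
red scene [335.7 158. ] 165.5 -> [ 0.4655 -0.2346] expected area 199
red scene [315.8 114.5] 341.0 -> [ 0.4027 -0.4309] expected area 171
red scene [301.1  90.1] 287.0 -> [ 0.3737 -0.5624] expected area 156
red scene [281.5  69. ] 265.5 -> [ 0.3678 -0.7009] expected area 145
[[-0.921 -0.     0.388]
 [-0.388  0.001 -0.921]
 [-0.    -1.    -0.001]]
```

View pics/crop0.png

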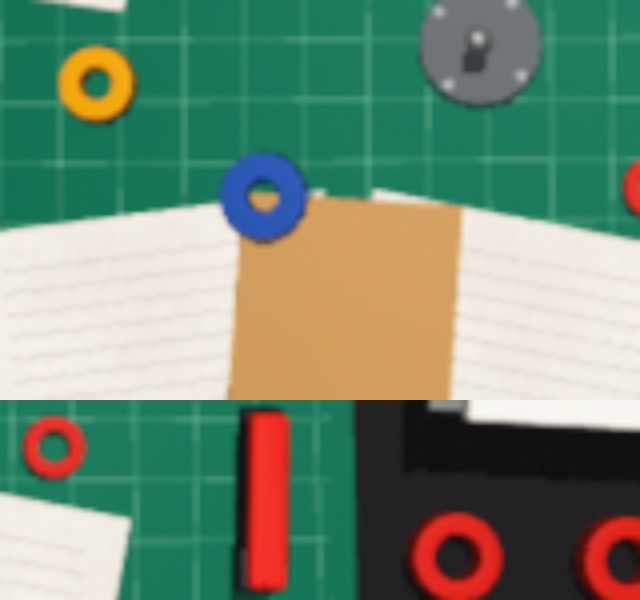

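Enlarged crop: the red ring at (353,227) is about 15 px across, against about 22 px for the other two. Its area of 169 px fits the 192 predicted for a 50 mm ring, so it's the smallest and the only red ring on the mat. Next I'll find the stand.

```bash
python3 - <<'E'
from h import *
for n,uv in (("top",(310,191)),("scene",(333,206))):
    c=read_camera(n); img=c["color"]; hsv=cv2.cvtColor(img,cv2.COLOR_BGR2HSV)
    g=cv2.inRange(hsv,(0,0,30),(180,90,255)); w=np.zeros_like(g); cv2.circle(w,uv,30,255,-1); g&=w
    cs,_=cv2.findContours(g,cv2.RETR_EXTERNAL,cv2.CHAIN_APPROX_NONE); k=max(cs,key=cv2.contourArea)
    cen,ar=cen_hull(k.reshape(-1,2)); x,a=loc(c,cen,.003,.1,.015); print(n,cen,ar,x.round(4),a)
    v=img.copy(); cv2.drawContours(v,[k],-1,(0,0,255),1)
    for p in proj(c,np.vstack([ring_pts(*x,.003,.1,.015),ring_pts(*x,.091,.008,0)])): v[int(round(p[1])),int(round(p[0]))]=(255,0,255)
    cv2.imwrite(f"pics/st_{n}.png",cv2.resize(np.hstack([img,v])[uv[1]-40:uv[1]+40,[*range(uv[0]-40,uv[0]+40),*range(640+uv[0]-40,640+uv[0]+40)]],None,fx=5,fy=5,interpolation=0))
E
python3 -c "
import cv2,numpy as np;cv2.imwrite('pics/st.png',cv2.resize(np.vstack([cv2.imread('pics/st_top.png'),cv2.imread('pics/st_scene.png')]),(600,600)))"
```

```text
top [309.53720551 190.69722417] 714.5 [ 0.5845 -0.0941] 745.1019673363771
scene [333.46684648 205.42930996] 741.5 [ 0.5824 -0.0944] 784.3580912044272
```

View pics/st.png

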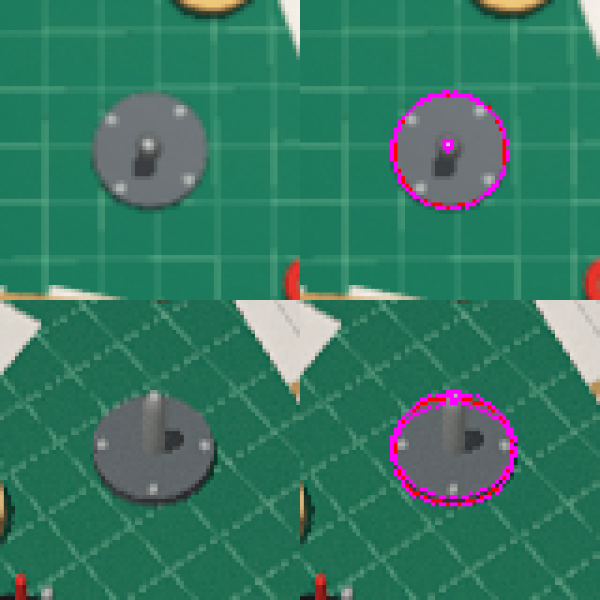

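```bash
cat >> h.py <<'E'
POST=np.array([.5835,-.0942]);BLUE=np.array([.4612,.0820]);AMB=np.array([.5535,.2168]);RED=np.array([.4666,-.2344])
Q=quat(-np.pi/2)
E
python3 - <<'E'
from h import *
for n,p in (("post",POST),("blue",BLUE),("amb",AMB),("red",RED)):
  for a in (-90,90):
    for z in (.007,.14):
      q=robot.ik([*p,z],quat(np.radians(a))); print(n,a,z,None if q is None else q.round(2))
t0=get_state()["time"]
robot.movep([*BLUE,.14],Q); s=get_state(); print(s["time"]-t0,s["eef_pos"],s["q"].round(2))
c=read_camera("wrist"); cv2.imwrite("pics/w1.png",c["color"]); 
for cen,ar,k in blobs(c["color"],"blue"): print(cen,ar,loc(c,cen,.003,.07,fish=True,g=BLUE))
E
```

```text
post -90 0.007 [-0.33  0.35  1.91 -0.    0.89  1.24]
post -90 0.14 [-0.33  0.17  1.85 -0.    1.13  1.24]
post 90 0.007 [-0.33  0.35  1.91 -0.    0.89 -1.9 ]
post 90 0.14 [-0.33  0.17  1.85 -0.    1.13 -1.9 ]
blue -90 0.007 [-0.04  0.11  2.2  -0.    0.83  1.53]
blue -90 0.14 [-0.04 -0.11  2.13 -0.    1.12  1.53]
blue 90 0.007 [-0.04  0.11  2.2  -0.    0.83 -1.61]
blue 90 0.14 [-0.04 -0.11  2.13 -0.    1.12 -1.61]
amb -90 0.007 [ 0.2   0.35  1.9  -0.    0.89  1.77]
amb -90 0.14 [ 0.2   0.18  1.84 -0.    1.13  1.77]
amb 90 0.007 [ 0.2   0.35  1.9  -0.    0.89 -1.37]
amb 90 0.14 [ 0.2   0.18  1.84 -0.    1.13 -1.37]
red -90 0.007 [-0.66  0.22  2.07 -0.    0.85  0.91]
red -90 0.14 [-0.66  0.02  2.01 -0.    1.12  0.91]
red 90 0.007 [-0.66  0.22  2.07 -0.    0.85 -2.23]
red 90 0.14 [-0.66  0.02  2.01 -0.    1.12 -2.23]
2.6 [0.46159887 0.08149759 0.14019331] [-0.04 -0.11  2.13 -0.    1.12  1.53]
[314.96024964 186.15188071] 3979.0 (array([0.46279295, 0.08010794]), 4300.319934290834)
```

View pics/w1.png

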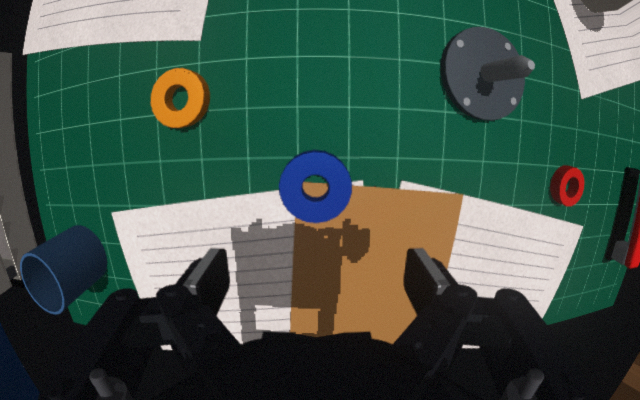

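The wrist view shows the blue ring centred between the jaws at (315,186). Its position agrees with the other cameras to 2 mm. I'll descend and grip it.

Run:
```python
from h import *
p=[.4618,.0812]
print(robot.line_to([*p,.007],Q,max_speed=.12,max_force=10)); print(get_state()["eef_pos"])
robot.grip(0.0); s=get_state(); print(s["gripper_width"],s["contact_force"].round(2),s["time"])
c=read_camera("wrist"); cv2.imwrite("pics/w2.png",c["color"])
```

```text
False
[0.46258668 0.08118006 0.00774871]
0.0013028719990836456 [ 0.75  0.3  -0.17] 5.025
```

View pics/w2.png

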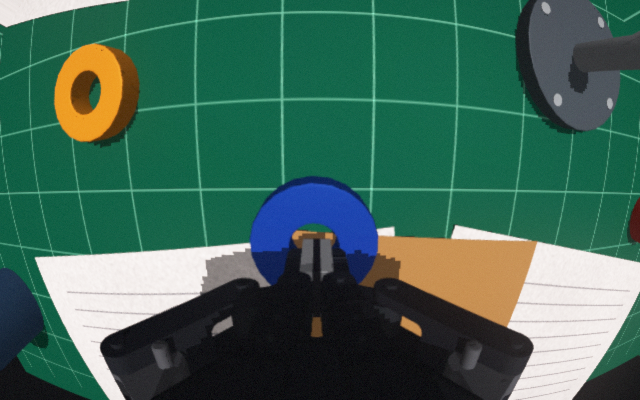

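The fingers closed completely, so the pads rode over the ring. I'll stop here and look before moving anything.

Run:
```python
from h import *
s=read_camera("scene")["color"]; cv2.imwrite("pics/s2.png",np.hstack([cv2.resize(s[170:290,330:480],None,fx=2.6,fy=4),cv2.resize(cv2.imread("pics/w2.png")[150:300,230:400],None,fx=2.2,fy=3.2,dsize=None) if 0 else cv2.resize(cv2.imread("pics/w2.png")[150:290,230:400],(400,480))]))
print(get_state()["eef_pos"])
```

```text
[0.46180908 0.08119284 0.00698609]
```

View pics/s2.png

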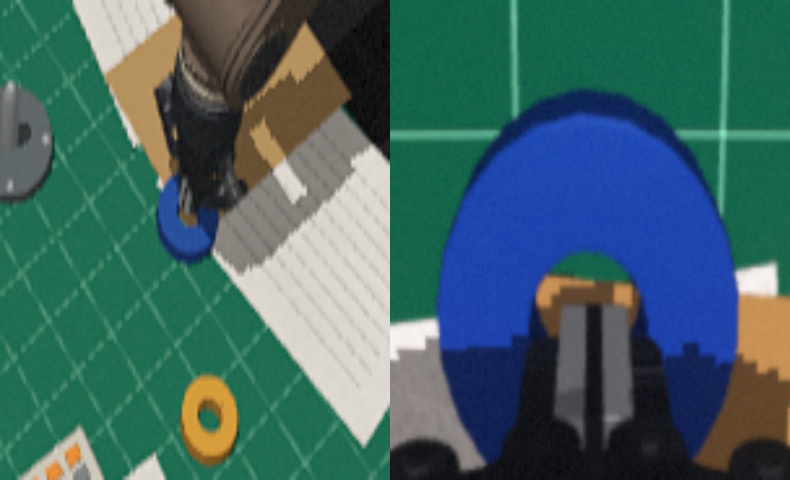

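The ring is still flat, with the shut fingers standing in its hole. I'll lift straight out. Then I'll measure how far the tips stand back at a 70 mm opening by touching bare mat, because the post leaves little room under the gripper body.

Run:
```python
from h import *
print(robot.line_to([.4618,.0812,.14],Q,max_speed=.15,max_force=15))
c=read_camera("wrist"); cv2.imwrite("pics/w3.png",c["color"])
for cen,ar,k in blobs(c["color"],"blue"): print(cen,ar,loc(c,cen,.003,.07,fish=True,g=BLUE)[0])
robot.line_to([.535,.05,.05],Q,max_speed=.25)
robot.grip(0.824); print(get_state()["gripper_width"])
r=robot.line_to([.535,.05,-.012],Q,max_speed=.04,max_force=4); s=get_state(); print(r,s["eef_pos"],s["contact_force"],s["time"])
robot.line_to([.535,.05,.05],Q,max_speed=.25)
print("camera centre",-np.array(c["R"]).T@np.array(c["t"]))
for a in (-.7,-.5,.5,.7):
  for n,p in (("post",POST),("blue",BLUE),("red",RED),("amb",AMB)):
    qq=(Rn.from_rotvec([0,a,0])*Rn.from_quat(Q[[1,2,3,0]])).as_quat()[[3,0,1,2]]
    for z in (.0,.12):
      k=robot.ik([*p,z],qq); print(a,n,z,None if k is None else k.round(2))
```

```text
False
[314.72104783 185.57406947] 4021.0 [0.46269997 0.08008604]
0.8250654871132158
False [ 0.53524736  0.04996281 -0.01171929] [ 0.46387369 -0.69808877  0.20046587] 9.2083
camera centre [0.52994725 0.07877935 0.30517006]
-0.7 post 0.0 [-0.47  0.17  2.32  1.55  0.3  -0.35]
-0.7 post 0.12 [-0.47 -0.1   2.3   0.8   0.42  0.44]
-0.7 blue 0.0 None
-0.7 blue 0.12 None
-0.7 red 0.0 [-0.95  0.08  2.42  1.29  0.58 -0.49]
-0.7 red 0.12 [-0.95 -0.22  2.4   0.9   0.73 -0.  ]
-0.7 amb 0.0 None
-0.7 amb 0.12 [ 0.29 -0.06  2.26 -0.62  0.32  2.39]
-0.5 post 0.0 [-0.43  0.18  2.22  0.63  0.34  0.59]
-0.5 post 0.12 [-0.43 -0.05  2.18  0.37  0.58  0.88]
-0.5 blue 0.0 None
-0.5 blue 0.12 [-0.06 -0.39  2.46  0.05  0.58  1.48]
-0.5 red 0.0 [-0.86  0.08  2.34  0.81  0.53  0.04]
-0.5 red 0.12 [-0.86 -0.18  2.3   0.56  0.76  0.35]
-0.5 amb 0.0 [ 0.26  0.21  2.19 -0.45  0.29  2.23]
-0.5 amb 0.12 [ 0.26 -0.02  2.15 -0.24  0.53  2.01]
0.5 post 0.0 [-0.27  0.64  1.57 -0.13  1.42  1.35]
0.5 post 0.12 [-0.27  0.49  1.54 -0.13  1.6   1.33]
0.5 blue 0.0 [-0.03  0.43  1.89 -0.02  1.32  1.55]
0.5 blue 0.12 [-0.03  0.25  1.86 -0.02  1.53  1.54]
0.5 red 0.0 [-0.53  0.5   1.78 -0.25  1.31  1.16]
0.5 red 0.12 [-0.53  0.33  1.75 -0.25  1.5   1.11]
0.5 amb 0.0 [0.17 0.64 1.57 0.08 1.43 1.71]
0.5 amb 0.12 [0.17 0.49 1.55 0.08 1.6  1.72]
0.7 post 0.0 [-0.26  0.76  1.43 -0.16  1.63  1.36]
0.7 post 0.12 [-0.26  0.61  1.42 -0.17  1.79  1.34]
0.7 blue 0.0 [-0.03  0.55  1.78 -0.02  1.51  1.55]
0.7 blue 0.12 [-0.03  0.37  1.76 -0.02  1.71  1.55]
0.7 red 0.0 [-0.5   0.62  1.67 -0.31  1.49  1.2 ]
0.7 red 0.12 [-0.5   0.45  1.65 -0.31  1.67  1.15]
0.7 amb 0.0 [0.16 0.76 1.45 0.1  1.63 1.7 ]
0.7 amb 0.12 [0.16 0.61 1.43 0.1  1.8  1.71]
```

View pics/w3.png

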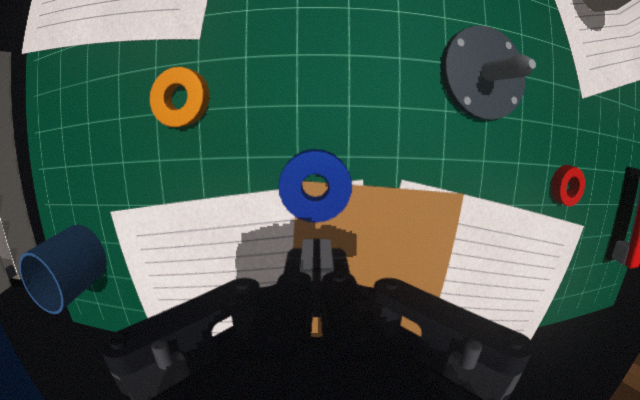

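The ring hasn't moved. At 70 mm opening the tips stand at least 15 mm behind the TCP, more than I assumed. So a vertical grip low enough on the large ring would put the gripper body onto the post. I'll measure the setback fully and check a grasp leaning about 45° over the jaw axis, which lets the post pass beside the body.

```bash
cat >> h.py <<'E'
def quat_t(phi,th,flip):
    # tool axis from tip to body u leans by th towards azimuth phi; jaws horizontal, perpendicular to the lean
    u=np.array([np.sin(th)*np.cos(phi),np.sin(th)*np.sin(phi),np.cos(th)])
    z=np.array([-np.sin(phi),np.cos(phi),0])*(1 if flip else -1); y=-u; x=np.cross(y,z)
    return Rn.from_matrix(np.c_[x,y,z]).as_quat()[[3,0,1,2]],u
E
python3 - <<'E'
from h import *
r=robot.line_to([.535,.05,-.005],Q,max_speed=.25)
r=robot.line_to([.535,.05,-.03],Q,max_speed=.03,max_force=4); s=get_state(); print(r,s["eef_pos"],s["contact_force"],s["time"])
robot.line_to([.535,.05,.05],Q,max_speed=.25)
for th in (.75,):
  for phi in np.radians([0,30,60,90,120,-60,-90]):
    for f in (0,1):
      qq,u=quat_t(phi,th,f); o=[]
      for p in (BLUE,POST):
        for z in (.0,.12):
          k=robot.ik([*p,z],qq); o.append(None if k is None else k.round(2).tolist())
      # camera direction: tool frame camera offset
      print(round(np.degrees(phi)),f,o)
c=read_camera("wrist"); s=get_state(); m=yawnow(); print("cam in tool",(m.T@(-np.array(c["R"]).T@np.array(c["t"])-s["eef_pos"])).round(3))
E
```

```text
True [ 0.53459565  0.05003281 -0.02827546] [-0.25654866  0.32216717  2.87276514] 10.7083
0 0 [[-0.03, 0.58, 1.75, -0.02, 1.56, 1.55], [-0.03, 0.41, 1.74, -0.02, 1.75, 1.55], [-0.25, 0.79, 1.4, -0.17, 1.68, 1.37], [-0.25, 0.64, 1.39, -0.18, 1.84, 1.34]]
0 1 [[-0.03, 0.58, 1.75, -0.02, 1.56, -1.59], [-0.03, 0.41, 1.74, -0.02, 1.75, -1.6], [-0.25, 0.79, 1.4, -0.17, 1.68, -1.78], [-0.25, 0.64, 1.39, -0.18, 1.84, -1.8]]
30 0 [[0.12, 0.57, 1.76, -0.27, 1.51, 1.28], [0.12, 0.39, 1.75, -0.27, 1.7, 1.23], [-0.14, 0.74, 1.49, -0.43, 1.55, 1.06], [-0.14, 0.58, 1.48, -0.44, 1.7, 1.0]]
30 1 [[0.12, 0.57, 1.76, -0.27, 1.51, -1.86], [0.12, 0.39, 1.75, -0.27, 1.7, -1.91], [-0.14, 0.74, 1.49, -0.43, 1.55, -2.08], [-0.14, 0.58, 1.48, -0.44, 1.7, -2.15]]
60 0 [[0.25, 0.51, 1.87, -0.52, 1.37, 1.04], [0.25, 0.31, 1.86, -0.51, 1.55, 0.94], [-0.05, 0.63, 1.67, -0.68, 1.31, 0.82], [-0.05, 0.46, 1.67, -0.66, 1.45, 0.7]]
60 1 [[0.25, 0.51, 1.87, -0.52, 1.37, -2.1], [0.25, 0.31, 1.86, -0.51, 1.55, -2.2], [-0.05, 0.63, 1.67, -0.68, 1.31, -2.32], [-0.05, 0.46, 1.67, -0.66, 1.45, -2.44]]
90 0 [[0.34, 0.39, 2.05, 
[... 574 characters left out ...]
1.3, 0.63, -2.65], None]
-60 0 [[-0.32, 0.44, 1.98, 0.48, 1.36, 2.04], [-0.32, 0.23, 1.97, 0.47, 1.56, 2.14], [-0.5, 0.7, 1.55, 0.36, 1.56, 1.98], [-0.5, 0.54, 1.55, 0.37, 1.72, 2.05]]
-60 1 [[-0.32, 0.44, 1.98, 0.48, 1.36, -1.11], [-0.32, 0.23, 1.97, 0.47, 1.56, -1.0], [-0.5, 0.7, 1.55, 0.36, 1.56, -1.16], [-0.5, 0.54, 1.55, 0.37, 1.72, -1.1]]
-90 0 [[-0.44, 0.29, 2.19, 0.74, 1.16, 2.22], [-0.44, 0.04, 2.18, 0.68, 1.36, 2.4], [-0.6, 0.58, 1.76, 0.61, 1.34, 2.23], [-0.6, 0.4, 1.75, 0.6, 1.5, 2.33]]
-90 1 [[-0.44, 0.29, 2.19, 0.74, 1.16, -0.92], [-0.44, 0.04, 2.18, 0.68, 1.36, -0.74], [-0.6, 0.58, 1.76, 0.61, 1.34, -0.92], [-0.6, 0.4, 1.75, 0.6, 1.5, -0.81]]
cam in tool [-0.069 -0.168  0.002]
```

Run:
```python
from h import *
c=read_camera("wrist"); s=get_state(); print(s["gripper_width"],s["eef_pos"])
img=c["color"].copy(); m=yawnow(); e=s["eef_pos"]
big=cv2.resize(img[190:340,160:480],None,fx=2.5,fy=2.5)
for xx,col in ((-.011,(0,0,255)),(.011,(0,255,255))):
  for zz in (-.035,.035):
    for y in np.arange(0,-.061,-.01):
      p=proj(c,[e+m@np.array([xx,y,zz])],True)[0]; p=((p-[160,190])*2.5+1.2).astype(int)
      cv2.circle(big,tuple(int(v) for v in p),3 if y else 6,col,-1)
cv2.imwrite("pics/w4.png",big)
```

```text
0.8237543885830235 [0.53359151 0.0501168  0.04849485]
```

View pics/w4.png

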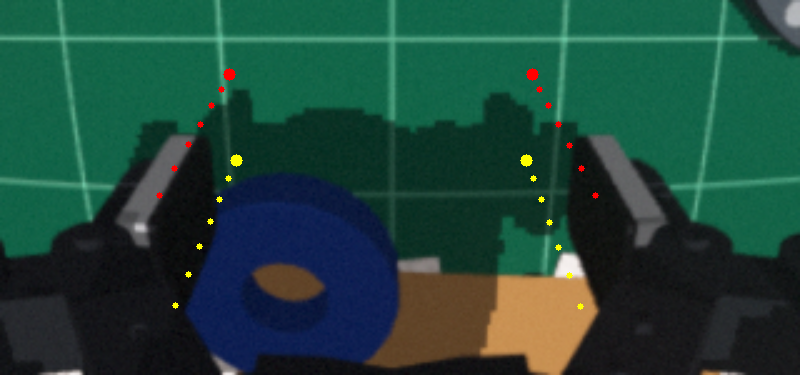

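Run:
```python
from h import *
c=read_camera("wrist"); s=get_state(); m=yawnow(); e=s["eef_pos"]
P=lambda x,y,z: proj(c,[e+m@np.array([x,y,z])],True)[0].round(1).tolist()
for y in (0,-.01,-.02,-.03,-.04): print(y,P(-.011,y,0),P(0,y,0),P(-.011,y,.0425),P(-.011,y,-.0425))
a=cv2.imread("pics/w3.png")[220:320,250:390];b=cv2.imread("pics/w1.png")[230:330,170:310]
cv2.imwrite("pics/w5.png",cv2.resize(np.vstack([a,b]),None,fx=3,fy=3))
```

```text
0 [311.8, 219.1] [311.9, 236.9] [385.2, 218.7] [238.8, 218.8]
-0.01 [311.6, 225.1] [311.7, 243.8] [389.0, 224.6] [234.6, 224.7]
-0.02 [311.3, 231.9] [311.4, 251.5] [393.2, 231.2] [230.0, 231.2]
-0.03 [311.0, 239.6] [311.2, 260.1] [397.9, 238.6] [224.9, 238.5]
-0.04 [310.7, 248.2] [310.9, 269.7] [403.2, 246.9] [219.1, 246.8]
```

View pics/w5.png

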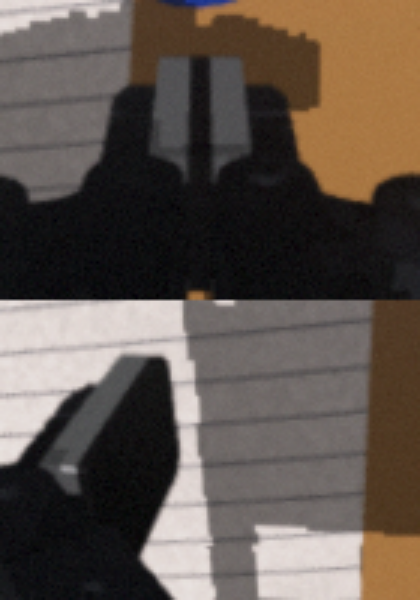

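Run:
```python
from h import *
c=read_camera("wrist"); s=get_state(); m=yawnow(); e=s["eef_pos"]
P=lambda x,y,z: proj(c,[e+m@np.array([x,y,z])],True)[0].round(0).tolist()
for x in (-.038,-.0425): print([(y,P(x,y,0)) for y in (-.06,-.073,-.085,-.095,-.105)])
sc=read_camera("scene"); 
# fingertip check in the scene camera: draw TCP axis
im=sc["color"].copy(); 
print("scene px of axis pts",[ (y,proj(sc,[e+m@np.array([0,y,0])])[0].round(1).tolist()) for y in (0,-.02,-.031,-.073,-.095)])
p=proj(sc,[e])[0].astype(int); cr=im[p[1]-75:p[1]+45,p[0]-60:p[0]+60]; big=cv2.resize(cr,None,fx=5,fy=5)
for zz,col in ((.035,(0,255,255)),(-.035,(0,0,255))):
  for y in (0,-.01,-.02,-.03,-.04):
    q=(proj(sc,[e+m@np.array([0,y,zz])])[0]-p+[60,75])*5; cv2.circle(big,tuple(int(v) for v in q),3,col,-1)
cv2.imwrite("pics/s6.png",np.hstack([big[:, :],cv2.resize(cr,None,fx=1,fy=1).repeat(1,0) if 0 else big[:, :0]]))
```

```text
[(-0.06, [309.0, 202.0]), (-0.073, [308.0, 214.0]), (-0.085, [307.0, 227.0]), (-0.095, [306.0, 241.0]), (-0.105, [305.0, 259.0])]
[(-0.06, [309.0, 190.0]), (-0.073, [308.0, 200.0]), (-0.085, [307.0, 212.0]), (-0.095, [306.0, 224.0]), (-0.105, [305.0, 240.0])]
scene px of axis pts [(0, [377.2, 223.3]), (-0.02, [377.8, 219.9]), (-0.031, [378.1, 217.9]), (-0.073, [379.4, 210.3]), (-0.095, [380.1, 206.1])]
```

View pics/s6.png

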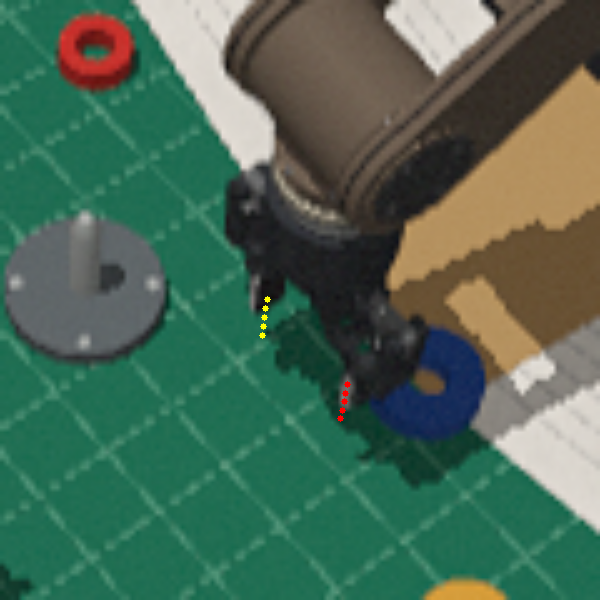

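Touch and both cameras agree that the fingertips are about 31 mm behind the reported TCP at 70 mm opening, so the first close passed above the ring. The body appears to sit back by the same amount, which makes a shallow vertical grip on the top 8–9 mm feasible. I'll grip lower this time.

Run:
```python
from h import *
p=[.4618,.0816]
robot.line_to([*p,.06],Q,max_speed=.25); robot.grip(1.0)
print(robot.line_to([*p,-.017],Q,max_speed=.08,max_force=6)); print(get_state()["eef_pos"])
robot.grip(0.5); s=get_state(); print(s["gripper_width"],s["contact_force"].round(2),s["time"])
robot.line_to([*p,.0],Q,max_speed=.08)
s=get_state(); print(s["gripper_width"],s["contact_force"].round(2),s["time"])
c=read_camera("wrist"); cv2.imwrite("pics/w7.png",c["color"])
```

```text
False
[ 0.46237861  0.0815694  -0.016503  ]
0.7851545615292663 [-3.87  0.18  8.67] 13.65
0.7860045482236641 [-0.88 -0.06 -1.1 ] 14.0167
```

View pics/w7.png

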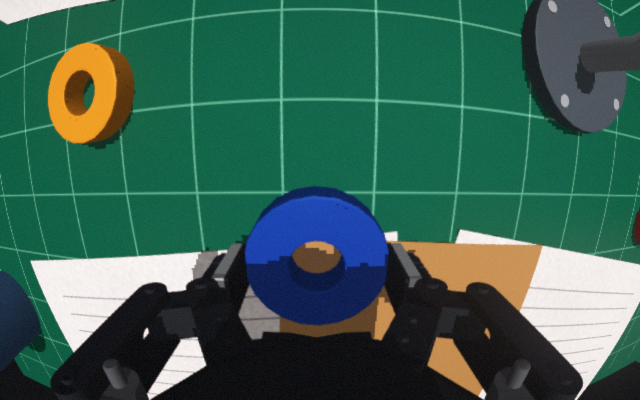

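Run:
```python
from h import *
robot.line_to([.4618,.0816,.10],Q,max_speed=.2)
c=read_camera("wrist"); s=get_state(); z0=.003+s["eef_pos"][2]+.0165
for cen,ar,k in blobs(c["color"],"blue"):
    if ar>2000: print(cen,ar,loc(c,cen,z0,.07,fish=True,g=BLUE),s["eef_pos"])
S=read_camera("scene")
for n,cc in (("scene",S),("top",read_camera("top"))):
  for cen,ar,k in blobs(cc["color"],"blue"):
    x,a=loc(cc,cen,z0,.07); print(n,cen.round(1),ar,a,x.round(4))
im=S["color"][130:260,340:480]; cv2.imwrite("pics/s8.png",np.hstack([cv2.resize(im,(430,400)),cv2.resize(c["color"][170:370,200:440],(370,400))]))
```

```text
[316.17180047 256.14338799] 15339.5 (array([0.46135681, 0.0791686 ]), 16406.02698266483) [0.46020897 0.08164761 0.09804306]
scene [240.5 253.6] 2474.0 612.5908908076817 [ 0.9112 -0.0653]
scene [405.1 203.3] 353.5 519.082432140829 [0.4646 0.0782]
top [316.9  93.9] 1843.0 443.62019660917576 [ 0.8743 -0.1211]
```

View pics/s8.png

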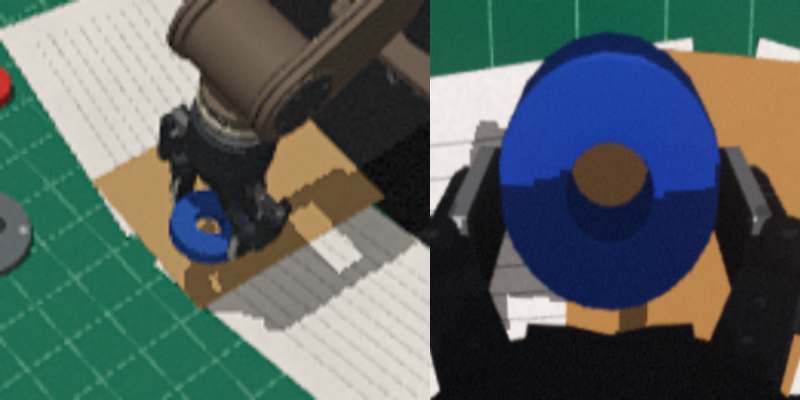

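The ring is held level and centred between the pads, with the hole at (316,256). Now I'll carry it over the post and check the alignment before lowering.

Run:
```python
from h import *
robot.line_to([*POST,.10],Q,max_speed=.2); robot.dwell(.2)
s=get_state(); print(s["eef_pos"],s["time"],s["contact_force"].round(2))
c=read_camera("wrist"); S=read_camera("scene")
cv2.imwrite("pics/s9.png",np.hstack([cv2.resize(S["color"][130:260,270:410],(430,400)),cv2.resize(c["color"][170:370,200:440],(370,400))]))
```

```text
[ 0.58313317 -0.0933237   0.1000438 ] 16.2833 [ 0.26  0.2  -2.42]
```

View pics/s9.png

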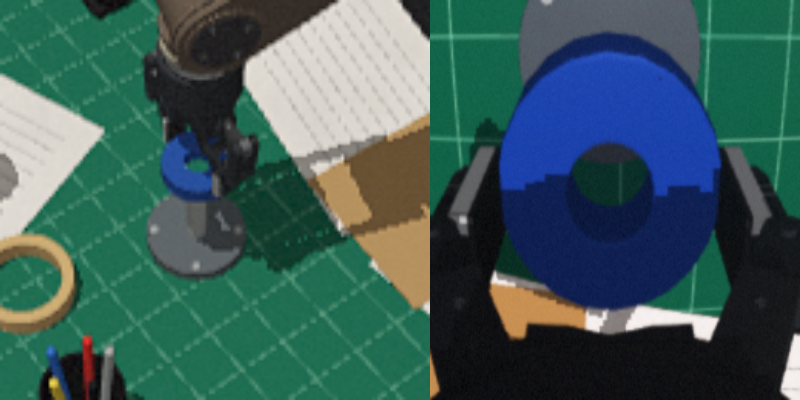

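Run:
```python
from h import *
for z,v in ((.045,.08),(.006,.06),(-.008,.02)):
    r=robot.line_to([*POST,z],Q,max_speed=v,max_force=6); s=get_state(); print(z,r,s["eef_pos"],s["contact_force"].round(2),s["time"])
    if r: break
S=read_camera("scene"); c=read_camera("wrist")
cv2.imwrite("pics/s10.png",np.hstack([cv2.resize(S["color"][130:260,270:410],(430,400)),cv2.resize(c["color"][170:370,200:440],(370,400))]))
```

```text
0.045 False [ 0.58392425 -0.0943543   0.04532217] [ 0.73 -0.13 -1.75] 17.225
0.006 False [ 0.58372872 -0.09430972  0.00611147] [-0.55  0.4  -1.1 ] 18.025
-0.008 True [ 5.83902979e-01 -9.43371695e-02 -1.64693428e-04] [-0.29 -0.04  4.45] 18.4667
```

View pics/s10.png

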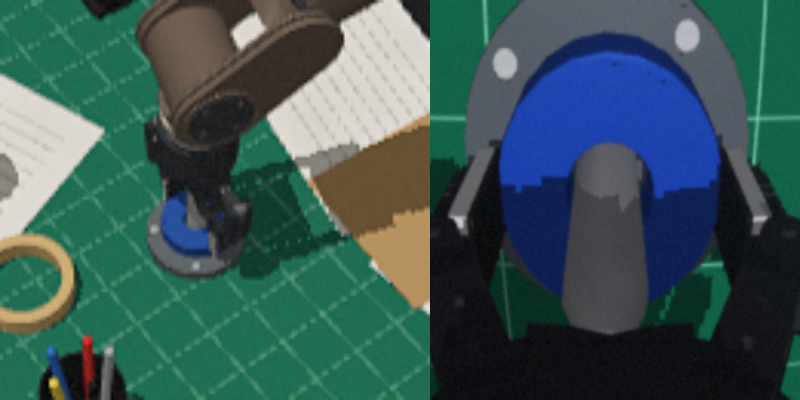

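Contact came at T ≈ 0, within 2 mm of where the ring should seat. The hole is around the post, shown in the wrist crop. Release gently.

Run:
```python
from h import *
robot.grip(0.86); s=get_state(); print(s["gripper_width"],s["contact_force"].round(2),s["eef_pos"])
robot.grip(1.0)
robot.line_to([*POST,.09],Q,max_speed=.15,max_force=10); s=get_state(); print(s["contact_force"].round(2),s["eef_pos"],s["time"])
robot.movep([*AMB,.10],Q); robot.dwell(.1); s=get_state(); print(s["eef_pos"],s["time"])
c=read_camera("wrist"); S=read_camera("scene"); T=read_camera("top")
for n,cc in (("scene",S),("top",T)):
  for cen,ar,k in blobs(cc["color"],"blue"):
    if ar<1000: x,a=loc(cc,cen,.018,.07); print(n,"blue",cen.round(1),ar,a,x.round(4))
for cen,ar,k in blobs(c["color"],"amber"): print("amber wrist",cen,ar,loc(c,cen,.003,.06,fish=True,g=AMB))
cv2.imwrite("pics/s11.png",np.hstack([cv2.resize(S["color"][130:260,270:410],(430,400)),cv2.resize(c["color"][120:370,180:440],(370,400))]))
```

```text
0.8636276002499633 [ 0.76  0.28 -0.17] [ 0.58200718 -0.09368775 -0.00216986]
[-0.63  0.06 -0.59] [ 0.58276606 -0.09395941  0.08910298] 19.85
[0.55398764 0.21545918 0.09979295] 21.1417
scene blue [333.7 202. ] 372.5 429.0996647863649 [ 0.5815 -0.0948]
top blue [309.8 190.6] 351.0 377.08722409117036 [ 0.584  -0.0954]
amber wrist [472.81887887 372.84436846] 1608.5 (array([0.31445078, 0.00699199]), 1354.0186816835776)
amber wrist [491.487195   286.23250655] 826.5 (array([0.45377806, 0.0226879 ]), 2260.9282070146874)
amber wrist [314.21652636 198.42015329] 3979.5 (array([0.55380538, 0.21454374]), 4241.890991287539)
amber wrist [395.6954955   32.72252252] 185.0 (array([0.69494741, 0.14699905]), 4236.700375956325)
```

View pics/s11.png

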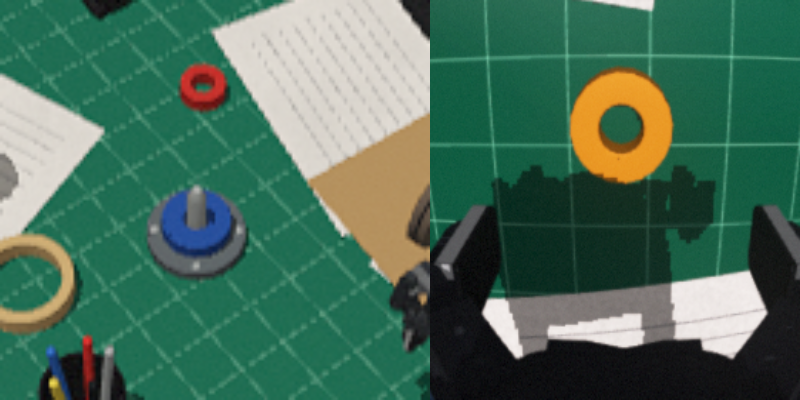

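The large ring is seated: both cameras put it on the post axis, lying flat. Next is the medium ring.

```bash
cat >> h.py <<'E'
def place(p,tg,zexp,name):
    robot.line_to([*p,.02],Q,max_speed=.15)
    print("down",robot.line_to([*p,tg],Q,max_speed=.06,max_force=6)); robot.dwell(.1); tz=get_state()["eef_pos"]
    robot.grip(.4); s=get_state(); print("grip",s["gripper_width"],tz,s["time"])
    robot.line_to([*p,.10+.02],Q,max_speed=.2); robot.dwell(.1); s=get_state(); print("held",s["gripper_width"],s["contact_force"].round(2))
    c=read_camera("wrist"); S=read_camera("scene")
    cv2.imwrite(f"pics/held_{name}.png",np.hstack([cv2.resize(S["color"],(430,400)),cv2.resize(c["color"][120:370,180:440],(370,400))]))
    return tz[2]
E
python3 - <<'E'
from h import *
place([.5538,.2167],-.020,0,"amb")
E
```

```text
down False
grip 0.6784804749351299 [ 0.55431867  0.2168085  -0.01946775] 23.275
held 0.6768654693640179 [ 0.38  0.16 -1.41]
```

View pics/held_amb.png

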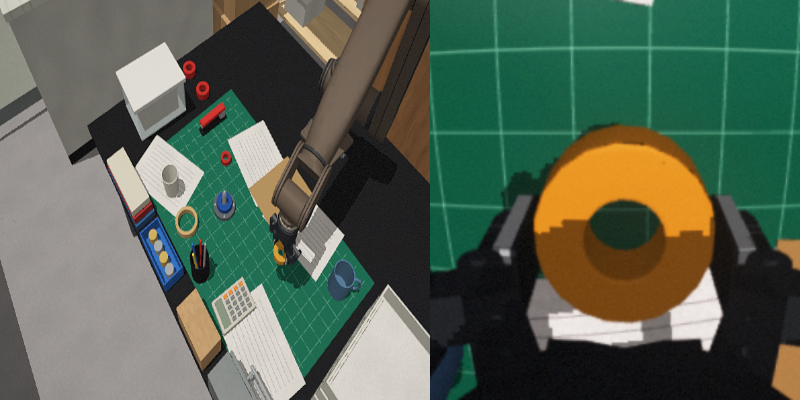

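The medium ring is gripped level, with its hole at about (627,225) in the crop. I'll carry it over, lower it onto the large ring and release.

```bash
cat >> h.py <<'E'
def lower(zc,name):
    # zc expected TCP height at seating
    robot.line_to([*POST,.12],Q,max_speed=.22); robot.dwell(.15)
    r=False
    for z,v in ((.06,.08),(zc+.006,.06),(zc-.006,.02)):
        r=robot.line_to([*POST,z],Q,max_speed=v,max_force=6); s=get_state(); print(z,r,s["eef_pos"].round(4),s["contact_force"].round(2),s["time"])
        if r: break
    c=read_camera("wrist"); S=read_camera("scene")
    cv2.imwrite(f"pics/low_{name}.png",np.hstack([cv2.resize(S["color"][130:260,270:410],(430,400)),cv2.resize(c["color"][120:370,180:440],(370,400))]))
    return r
E
python3 - <<'E'
from h import *
lower(.038-.0225,"amb")
E
```

```text
0.06 False [ 0.584  -0.0944  0.0605] [-0.38  0.24 -0.9 ] 26.9417
0.0215 False [ 0.5837 -0.0943  0.0216] [ 0.08  0.17 -0.58] 27.7333
0.0095 True [ 0.584  -0.0943  0.0163] [-1.43 -0.34  3.51] 28.1333
```

View pics/low_amb.png

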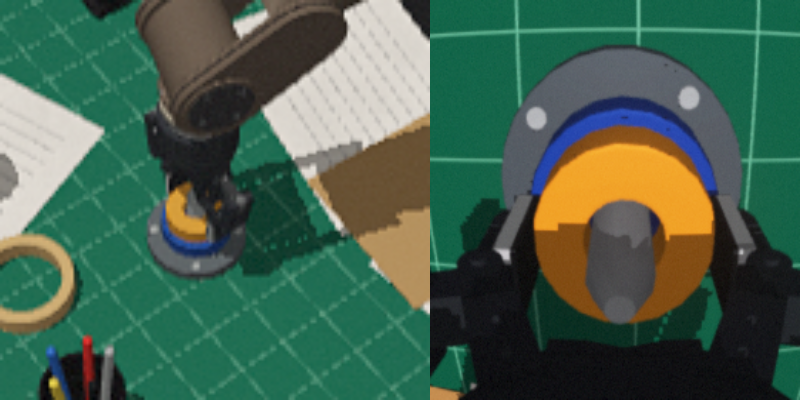

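The medium ring touched down at 0.0163, and I expected 0.0155. It's around the post and on the large ring. I'll release, verify, then go to the small ring.

Run:
```python
from h import *
robot.grip(0.76); robot.grip(1.0)
robot.line_to([*POST,.11],Q,max_speed=.2,max_force=10); s=get_state(); print(s["contact_force"].round(2),s["time"])
robot.movep([*RED,.10],Q); robot.dwell(.1); s=get_state(); print(s["eef_pos"],s["time"])
c=read_camera("wrist"); S=read_camera("scene"); T=read_camera("top")
for n,cc in (("scene",S),("top",T)):
  for cen,ar,k in blobs(cc["color"],"amber"):
    if ar>150: x,a=loc(cc,cen,.038,.06); print(n,"amber",cen.round(1),ar,round(a),x.round(4))
for cen,ar,k in blobs(c["color"],"red"): print("red wrist",cen.round(1),ar,loc(c,cen,.003,.05,fish=True,g=RED))
cv2.imwrite("pics/s13.png",np.hstack([cv2.resize(S["color"][130:260,270:410],(430,400)),cv2.resize(c["color"][120:370,180:440],(370,400))]))
```

```text
[-0.92  0.59 -1.58] 29.4417
[ 0.46740664 -0.23343343  0.09975352] 30.3
scene amber [333.2 197.9] 271.0 332 [ 0.5816 -0.0972]
top amber [309.6 190.2] 244.5 285 [ 0.5841 -0.0951]
red wrist [578.  268.3] 1822.0 (array([ 0.37548715, -0.56866766]), 1052.9472465259023)
red wrist [628.5 261.1] 895.5 (array([ 0.37048804, -0.70590901]), 655.7545253392309)
red wrist [506.9 237. ] 3930.0 (array([ 0.42604225, -0.43110429]), 1908.3407776616514)
red wrist [316.2 198.2] 2816.0 (array([ 0.46748431, -0.23594824]), 3012.3519838405773)
```

View pics/s13.png

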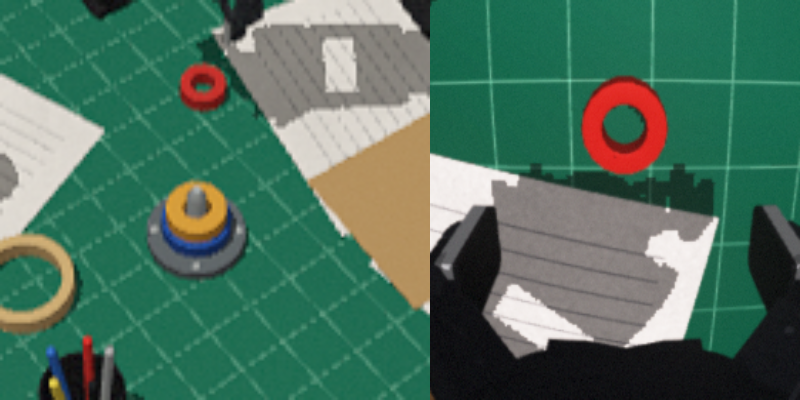

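The medium ring is seated. The wrist silhouette of the red ring at (316,198) fits a 50 mm ring. I'll pick it up.

Run:
```python
from h import *
tz=place([.467,-.2341],-.017,0,"red"); print("expected",.058-(.003-tz))
```

```text
down False
grip 0.5502990469736683 [ 0.4673502  -0.23437137 -0.01660208] 32.4417
held 0.5551505079668564 [ 0.49  0.76 -2.43]
expected 0.03839792384528995
```

View pics/held_red.png

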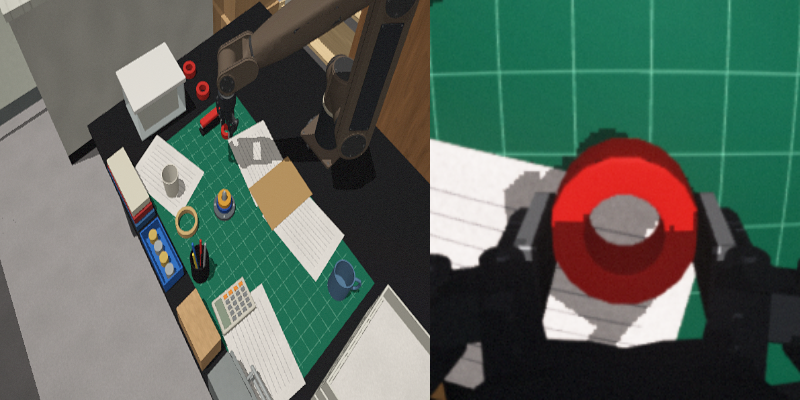

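The small red ring is held level. I'll carry it over and lower it.

Run:
```python
from h import *
lower(.0384,"red")
```

```text
0.06 False [ 0.584  -0.0943  0.0605] [-0.21 -0.13 -0.61] 35.5
0.044399999999999995 False [ 0.583  -0.094   0.0437] [-0.03  0.02 -0.38] 35.9083
0.0324 True [ 0.584  -0.0943  0.0389] [-0.8   1.04  4.73] 36.3167
```

View pics/low_red.png

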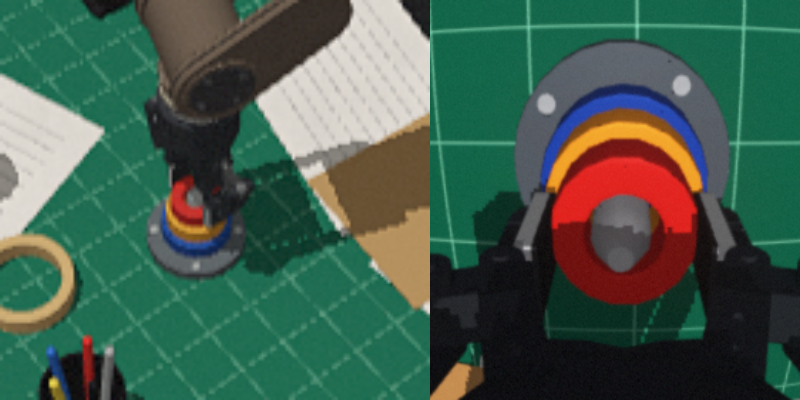

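The small ring touched down at 0.0389, against 0.0384 expected, and the stack looks right. Next I'll release it, back off and check everything.

Run:
```python
from h import *
robot.grip(0.65); robot.grip(1.0)
robot.line_to([*POST,.16],Q,max_speed=.2,max_force=10)
robot.movep([.46,.1,.2],Q); robot.dwell(.3); s=get_state(); print(s["contact_force"].round(2),s["time"])
S=read_camera("scene"); T=read_camera("top")
for n,cc in (("scene",S),("top",T)):
  for col,z,d in (("blue",.018,.07),("amber",.038,.06),("red",.058,.05)):
   for cen,ar,k in blobs(cc["color"],col):
    if ar>100:
      x,a=loc(cc,cen,z,d)
      if np.hypot(*(x-POST))<.03: print(n,col,cen.round(1),ar,round(a),x.round(4))
t0=cv2.imread("pics/top0.png"); df=cv2.absdiff(t0,T["color"]).max(2)
cv2.imwrite("pics/fin.png",np.hstack([cv2.resize(S["color"][150:240,290:380],(400,400)),cv2.resize(T["color"][80:310,120:450],(400,400))]))
cv2.imwrite("pics/fin2.png",np.hstack([t0[80:310,120:450],T["color"][80:310,120:450]]))
```

```text
[-0.86  0.52 -0.65] 39.0583
scene blue [333.7 204.1] 300.5 432 [ 0.5859 -0.0887]
scene red [333.5 194.7] 198.5 246 [ 0.5821 -0.0955]
top red [309.4 189.8] 168.5 204 [ 0.5841 -0.095 ]
```

View pics/fin.png

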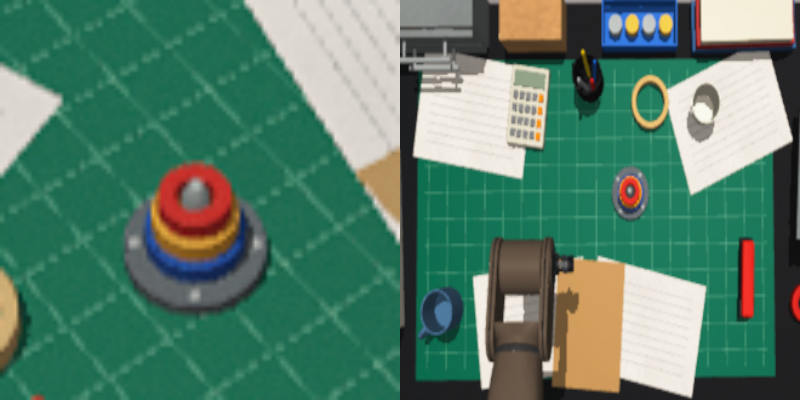

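View pics/fin2.png

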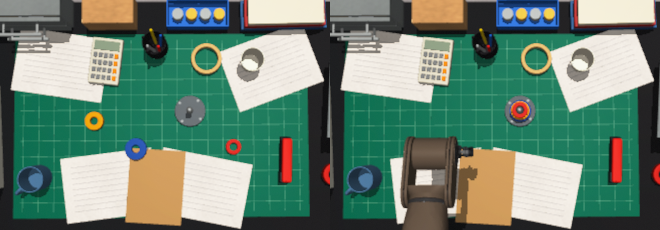

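The final views show blue, amber and red stacked flat and concentric on the post. The other objects are where they started, and the gripper is clear.

Run:
```python
from plant import sign_off,get_state
print(get_state()["time"]); print(sign_off())
```

```text
39.1583
the job is handed in; nothing more can be done
None
```

The three rings are stacked flat on the post: large blue at the bottom, medium amber, then small red on top. I handed the job in at 39 s of the 66 s allowed; no verdict was reported.

**Placing:** Each ring was lowered until the force sensor felt contact, and only then released. Contact came 0.5–2 mm above the predicted height. For the large ring (2 mm) that leaves a short settle on release possible, because the gripper body was also very close to the post top there.

**Last checks:**
- **Top ring:** both fixed cameras place the red ring within about 2 mm of the post axis.
- **Lower rings:** the blue and amber rings were checked right after each was placed. The top camera put them within about 1.5 mm of the axis and the scene camera within 2–3.5 mm.
- **Final blue reading:** the scene camera put the blue ring about 6 mm off, but by then the rings above were hiding part of it. I did not count that reading.
- **Other objects:** the before and after top views show none of them moved. The gripper ended clear of everything.

**What went wrong on the way:** The first grasp missed and closed in the air above the large ring, without moving it. The fingertips were about 31 mm behind the reported tool point at that opening, more than the description implied. I measured this by touching the mat, then gripped lower.

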